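# Incense corner during a power cut

### The arm

A 6-joint arm with a two-finger parallel gripper is mounted at the origin on the work surface. World frame = base frame: x ahead of the robot, y to its left, z up, the work surface at z = 0. Lengths are in mm, angles in rad, forces in N, time in s.
With the tool pointing down it reaches from about 325 to 875 mm from the base axis. Payload 4.4 kg.
Tool frame: the origin (TCP) lies on the centre line of the jaws, within the pads' length; the fingertips stand ahead of it and the grasp point (between the pads) lies 6 mm ahead of it (ctrl.tcp_to_tips is the z of the fingertips in the tool frame, in mm); z points along the fingers, y is the direction in which the jaws open and shut (so a half turn about z gives the same grasp; the last joint's range is limited). The gripper opens to 85 mm and grips with 20 to 120 N. Pads are 22 mm wide; open, the fingers measure 114 mm over their backs; the gripper's body (76 mm by 85 mm) begins 54 mm behind the grasp point. The pads swing forward as they close: fully open they stand 13 mm farther back than shut.
Start: joints at [-1.405, 0.207, 1.542, -0, 1.393, -0.15], TCP at [178.569, -546.572, 256.282] pointing down, gripper open.
Joint ranges: [-2.73, 2.73], [-0.86, 2.22], [0.23, 2.46], [-1.11, 4.25], [0.08, 2.63], [-2.82, 2.82]. Speed limits (rad/s): [2.79, 2.79, 3.14, 3.14, 3.14, 3.14].

### API

Orientations are given as a 3x3 rotation matrix whose columns are the frame's x, y, z axes.
In Python, from plant import ctrl, sensors, optics gives the robot as it stands. Calls block until the motion is done:
- ctrl.move_ptp(position, orientation): joint-space move of the TCP to a pose.
- ctrl.move_l(position, rot=None, vel=150, threshold=None): straight line of the TCP; rot=None keeps the orientation; vel is the mean speed in mm/s. With threshold (N) it stops when the force on the tool has changed by that much, and returns True; else False.
- ctrl.set_joints(angles): joint-space move.
- ctrl.gripper_to(opening, force=None): finger opening in mm; force is the grip in N (None keeps the last); returns when the fingers have stopped.
- ctrl.hold(seconds).
- ctrl.solve_ik(position, orientation): joint angles nearest the present ones, or None.
- sensors.read_state(): the state.
- optics.grab_frame(name): name is "scene" or "side" or "wrist"; returns (picture, depth): 480x640x3 uint8, red, green, blue; 480x640 float32, mm along the optical axis (not along the pixel's ray), 0 where there is no reading.
- optics.camera_params(name): a dict with "mtx" (3x3 intrinsics, pixels), "R" (3x3) and "t" (3): a world point X has camera coordinates R X + t; the wrist camera has in their place "T_tool_cam" (4x4, takes a point from camera to tool coordinates, whose origin is the TCP and whose axes are the flange's). Camera axes: x right, y down, z forward; pixel columns grow to the right and rows downward; lengths in mm; the calibration is good to about 2 mm. A picture is of the moment at which its call begins: read the wrist's pose just before it. camera_params takes no time and is no camera call.
A pose or a line that the arm cannot do raises ctrl.MotionError and nothing moves.
- ctrl.finish_job(): hands the job in, once; it reports no verdict.
The state is a dict: "t": time; "q": joint angles; "qvel": joint speeds; "tau": joint torques, N m; "eef_pos": TCP position; "eef_rot": TCP orientation; "force": force on the tool from outside, world axes, zero at the start; "wrist_torque": the same for the moment, N m; "grip_width": finger opening in mm.
Only numpy, scipy, OpenCV 4.12 (cv2) and the standard library are available. Lean on these libraries where they do the work, as an engineer would, in place of code of your own. Each camera call takes 0.05 s, during which the arm holds its last target.

### The job

The power is out, but the fan's knob was left on: first turn it right back to off, so that it cannot blow ash about when the power returns. Then take the ceramic incense holder out of the wooden tray and set it down gently, upright and lined up, in the middle of the platform of the wooden incense stand, with no edge hanging over; you will have to put it down on the bare chest top and take it again by its long sides. Leave the other things where they are.

Things in the scene. Friction and masses are not known exactly. Their poses are not given: they have to be found in the camera images.
- fan_knob (a joint): The fan's speed knob, rad: 0 is off, at an end stop; larger is faster (up to 1.5). It turns about the vertical; seen from above it turns clockwise to go up and anticlockwise to go off. It is lightly stiff (about 0.03 N m) and stays where it is left. The power is out, so the blades are still.
- fan_knob_grip (a point): On the knob's axis, 7 mm below the top of its grip and 65 mm above the chest top. The grip is an upright bar 42 mm long (this point's x, which turns with the knob), 14 mm thick (y) and 30 mm tall, on a disc 44 mm across whose top is 23 mm below this point. At off the bar lies along the fan's x axis.
- fan: Small white desk fan, fixed. Origin: centre of the underside of its foot, 200 (x) x 140 (y) x 28 mm. The knob is on the foot, 55 mm from the origin along its -x; the round guard (164 mm across, top at 232 mm) stands at the other end, 121 mm from the knob's axis. The chest top before the fan (x 0.38 to 0.50, within 60 mm of y = 0) is always bare.
- holder_center (a point): Centre (half-way up) of the incense holder: a loose white ceramic block 66 (x) x 34 (y) x 40 mm (z, up), about 0.16 kg, with an ash groove and a stick hole in its top. It stands upright in the wooden tray, long side along the tray.
- holder_corner1 (a point): A corner of the holder's underside, at (+33, +17, -20) mm from its centre in its own axes.
- holder_corner2 (a point): A corner of the holder's underside, at (-33, +17, -20) mm from its centre in its own axes.
- holder_corner3 (a point): A corner of the holder's underside, at (-33, -17, -20) mm from its centre in its own axes.
- holder_corner4 (a point): A corner of the holder's underside, at (+33, -17, -20) mm from its centre in its own axes.
- tray: Narrow open wooden pen tray, fixed: outside 160 (x) x 52 (y) x 47 mm high, walls and floor 5 mm. Origin: centre of its underside. It is only 8 mm wider inside than the holder and its walls stand 2 mm above the holder's top, so fingers fit only at the holder's two ends (66 mm grasp).
- stand_pad (a point): Centre of the top face of the incense stand's platform, which is flat, 80 mm (x) by 48 mm (y), its top 25 mm above the chest top.
- stand: The incense stand: fixed, dark wood, base 110 (x) x 62 (y) x 10 mm; origin at the centre of its underside. Upright cheeks, 8 mm thick and 48 mm wide, stand at both x ends of the platform: inner faces 42 mm from the centre, tops 40 mm above the platform. So there is no room for fingers at the ends of a placed holder; its long sides are free.
- vase: Bystander, loose, to be left alone: the blue glass vase, 150 mm tall, 80 mm wide. Origin: centre of its underside.
- remote: Bystander, loose, to be left alone: the remote control, black plastic, 150 x 44 x 18 mm. Origin: centre of its underside.
- opener: Bystander, loose, to be left alone: the steel bottle opener, flat, 115 x 32 x 5 mm. Origin: centre of its underside.
- cream: Bystander, loose, to be left alone: the small white screw-top cream jar, 58 mm wide, 55 mm tall. Origin: centre of its underside.
- matches: Bystander, loose, to be left alone: the card matchbox, 56 x 36 x 16 mm. Origin: centre of its underside.
- mug: Bystander, loose, to be left alone: the white mug with a handle, 78 mm wide, 90 mm tall. Origin: centre of its underside.
- holder: The incense holder itself; origin at the centre of its underside, axes as at holder_center.
Things that resemble listed ones, but are neither listed nor needed, are in the scene too. Leave any red look-alike of the stand alone.

How it is judged:
By the outcome, as a careful person would: the job done as asked, in the order asked, and still so for the second after the job is handed in, with the robot touching nothing.
It also fails if it takes over 69 s, if anything falls off the work surface, if the arm or the gripper's body presses on something with over 40 N, if the wrist force passes 120 N, or if a joint passes its speed limit or range.

## Working session

There is one attempt and no reset: what is moved stays moved. The work goes in short steps, each a Python script; the robot and the scene stay as the last script left them, time stands still between calls to the robot, and variables do not carry over. Pictures are saved under pics/ and viewed, and the job is handed in when it is done.

```bash
ls; mkdir -p pics
python3 - <<'E'
from plant import ctrl,sensors,optics
import cv2,numpy as np
for n in ["scene","side","wrist"]:
    s=sensors.read_state()
    im,d=optics.grab_frame(n)
    cv2.imwrite(f"pics/{n}0.png",im[:,:,::-1]); np.savez(f"{n}0.npz",im=im,d=d,p=s['eef_pos'],R=s['eef_rot'])
    print(n,optics.camera_params(n))
print(sensors.read_state()['t'],ctrl.tcp_to_tips, sensors.read_state()['eef_rot'])
E
```

```text
pics
scene {'mtx': array([[547.91067833,   0.        , 317.92586314],
       [  0.        , 547.91067833, 234.12222751],
       [  0.        ,   0.        ,   1.        ]]), 'R': array([[ 0.79200807,  0.61035855, -0.01362515],
       [ 0.4256263 , -0.56802211, -0.70440978],
       [-0.43768192,  0.55209901, -0.70966275]]), 't': array([-358.11255273, -157.3183792 , 1727.42752736])}
side {'mtx': array([[560.865357  ,   0.        , 311.38899696],
       [  0.        , 560.865357  , 237.75852079],
       [  0.        ,   0.        ,   1.        ]]), 'R': array([[-7.42990398e-01, -6.69301936e-01, -4.32977151e-04],
       [-4.94631096e-01,  5.49524316e-01, -6.73322437e-01],
       [ 4.50893942e-01, -5.00057942e-01, -7.39348841e-01]]), 't': array([ 333.9716044 ,  298.66564135, 1203.10900866])}
wrist {'mtx': array([[406.49043687,   0.        , 320.1823227 ],
       [  0.        , 406.49043687, 240.75957223],
       [  0.        ,   0.        ,   1.        ]]), 'T_tool_cam': array([[-4.87484866e-04, -9.48316103e-01, -3.17326851e-01,
         8.19219150e+01],
       [ 9.99998942e-01, -8.97086248e-04,  1.14467775e-03,
        -8.25494789e-02],
       [-1.37018589e-03, -3.17325957e-01,  9.48315538e-01,
        -1.17651008e+02],
       [ 0.00000000e+00,  0.00000000e+00,  0.00000000e+00,
         1.00000000e+00]])}
0.15 25.0 [[ 9.50533539e-01  3.10621762e-01 -3.33493306e-04]
 [ 3.10621841e-01 -9.50531823e-01  1.82366803e-03]
 [ 2.49474977e-04 -1.83704793e-03 -9.99998282e-01]]
```

View pics/scene0.png

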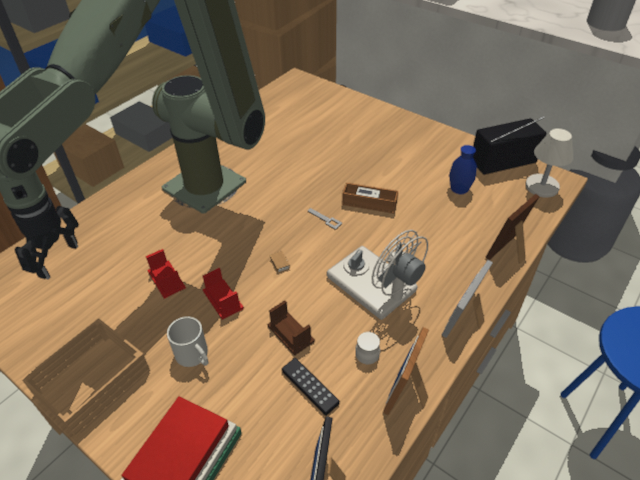

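View pics/side0.png

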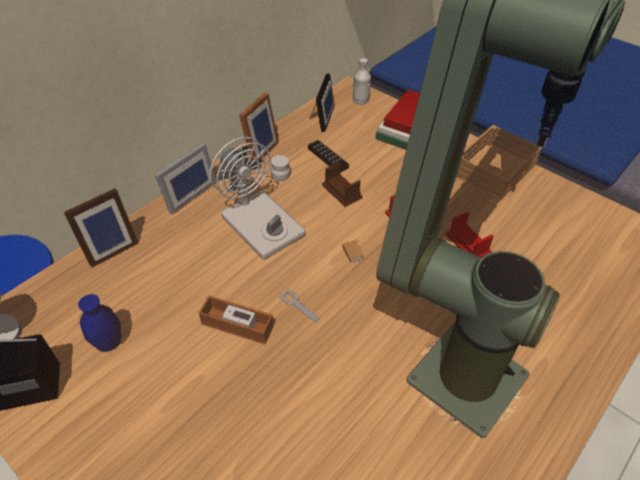

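View pics/wrist0.png

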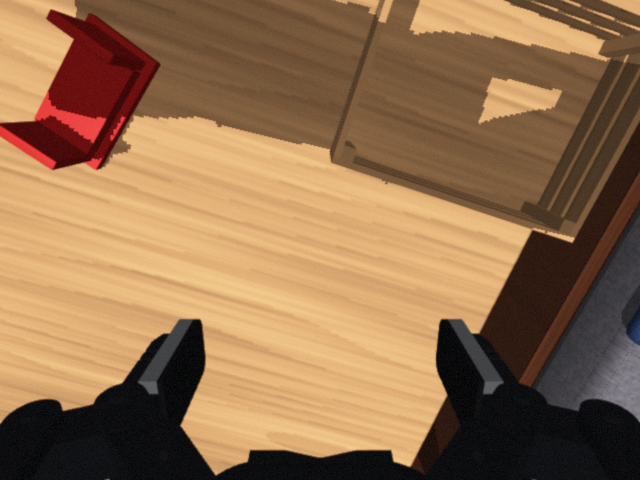

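The scene view shows one dark wooden stand at about (290,327). Two red look-alikes at (165,273) and (221,294) are not to be used. The holder is in the tray at (369,198), and the fan knob is at (355,260). Next I'll build top-down maps from the depth images.

```bash
cat > h.py <<'E'
import numpy as np,cv2
from plant import ctrl,sensors,optics
def grab(n,tag):
    s=sensors.read_state(); im,d=optics.grab_frame(n)
    cv2.imwrite(f"pics/{tag}.png",im[:,:,::-1]); np.savez(f"{tag}.npz",im=im,d=d,p=s['eef_pos'],R=s['eef_rot'])
    return im,d,np.array(s['eef_pos']),np.array(s['eef_rot'])
def load(tag):
    z=np.load(f"{tag}.npz"); return z['im'],z['d'],z['p'],z['R']
def cloud(n,d,p=None,R=None):
    c=optics.camera_params(n); K=c['mtx']; v,u=np.mgrid[:480,:640]
    X=np.stack([(u-K[0,2])/K[0,0]*d,(v-K[1,2])/K[1,1]*d,d],-1)
    if n=="wrist":
        T=c['T_tool_cam']; X=X@T[:3,:3].T+T[:3,3]; W=X@R.T+p
    else: W=(X-c['t'])@c['R']
    W[d<=0]=np.nan
    return W
def ortho(W,im,x0,x1,y0,y1,s=1.0,zmin=-10):
    # rows: x decreasing downward (x up), cols: y decreasing to right ; s px/mm
    H=int((x1-x0)*s);Wd=int((y1-y0)*s); out=np.zeros((H,Wd,3),np.uint8); zz=np.full((H,Wd),-99.)
    P=W.reshape(-1,3); C=im.reshape(-1,3); ok=np.isfinite(P[:,0]); P=P[ok];C=C[ok]
    o=np.argsort(P[:,2]);P=P[o];C=C[o]
    r=((x1-P[:,0])*s).astype(int);c=((y1-P[:,1])*s).astype(int)
    k=(r>=0)&(r<H)&(c>=0)&(c<Wd)&(P[:,2]>zmin)&(P[:,2]<300)
    out[r[k],c[k]]=C[k];zz[r[k],c[k]]=P[k,2]
    return out,zz
def Rdown(yaw):
    # jaw (tool y) direction at angle yaw from world x ; z down
    y=np.array([np.cos(yaw),np.sin(yaw),0]);z=np.array([0,0,-1.]);x=np.cross(y,z)
    return np.stack([x,y,z],1)
E
python3 - <<'E'
from h import *
for n in ["scene","side"]:
    im,d,p,R=load(n+"0"); W=cloud(n,d)
    o,z=ortho(W,im,250,850,-350,450,1.0)
    for k in range(0,800,100): o[:,k]=(255,255,0)
    for k in range(0,600,100): o[k,:]=(255,255,0)
    cv2.imwrite(f"pics/o_{n}.png",o[:,:,::-1])
    for uv in ([(355,258),(369,192),(290,330),(462,170),(310,387),(325,217),(368,345),(280,261),(188,335)] if n=="scene" else [(275,224),(238,315),(342,188)]):
        print(n,uv,W[uv[1],uv[0]].round())
E
```

```text
scene (355, 258) [594. -28.  71.]
scene (369, 192) [465. 232.  47.]
scene (290, 330) [ 579. -274.   23.]
scene (462, 170) [658. 427.  97.]
scene (310, 387) [ 708. -360.   16.]
scene (325, 217) [394. 109.  -1.]
scene (368, 345) [ 762. -215.   55.]
scene (280, 261) [ 412. -115.   16.]
scene (188, 335) [ 395. -431.   23.]
side (275, 224) [583. -10.  59.]
side (238, 315) [455. 239.  48.]
side (342, 188) [ 565. -255.   27.]
```

```bash
sleep 0; python3 -c "
import cv2,numpy as np
a=cv2.imread('pics/o_scene.png');print(a.shape)"
```

```text
(600, 800, 3)
```

View pics/o_scene.png

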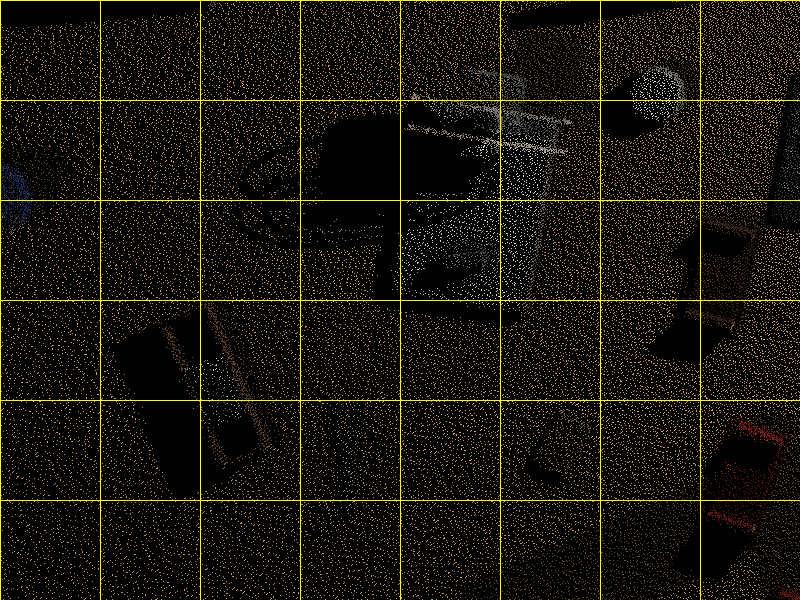

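View pics/o_side.png

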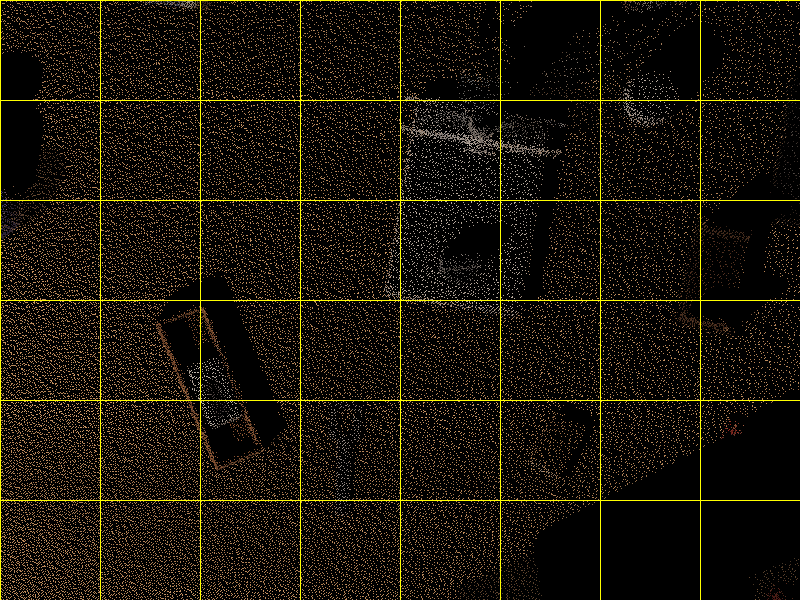

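Each camera's map gives a rough layout:
- Knob at about (585,-15).
- Tray at about (460,237).
- Stand at about (575,-260).

I'll take a close wrist view of the knob.

Run:
```python
from h import *
ctrl.move_ptp([560,-15,240],Rdown(-np.pi/2))
im,d,p,R=grab("wrist","w_knob")
s=sensors.read_state();print(s['t'],s['q'],p)
W=cloud("wrist",d,p,R)
np.save("Wk.npy",W)
o,z=ortho(W,im,500,720,-130,110,3)
cv2.imwrite("pics/ok.png",o[:,:,::-1])
```

```text
2.5333 [-1.82715316e-01  1.89194025e-01  1.59667291e+00 -2.16071174e-04
  1.35565112e+00  1.38943855e+00] [560.0449717  -15.84429109 240.03281434]
```

View pics/w_knob.png

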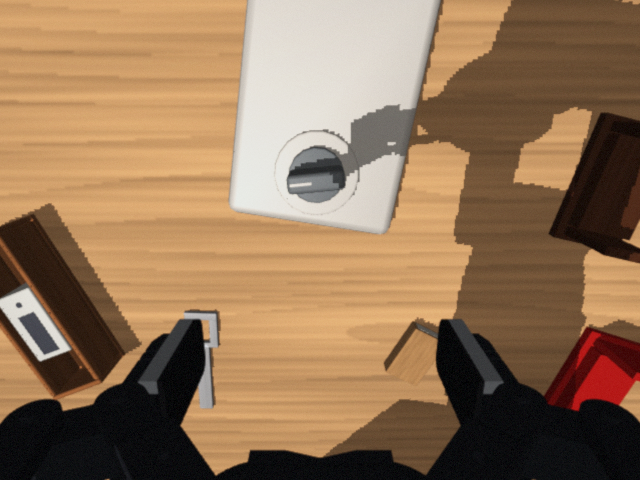

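The wrist view shows the knob at (316,175), its bar lying nearly across the fan from (290,186) to (343,178). I'll measure that from the depth data.

Run:
```python
from h import *
im,d,p,R=load("w_knob"); W=np.load("Wk.npy")
sub=W[120:220,260:380].reshape(-1,3)
k=(sub[:,2]>66)&(sub[:,2]<80); P=sub[k]; print(len(P),P[:,2].mean())
print(cv2.minAreaRect(P[:,:2].astype(np.float32)),P.mean(0))
# foot edges
k2=(W[...,2]>22)&(W[...,2]<33); m=k2.astype(np.uint8)*255; m[:100]=0 
Q=W[k2]; Q=Q[(Q[:,0]>500)&(abs(Q[:,1])<150)]
for yy in (-60,-40,0,20,40): 
    q=Q[abs(Q[:,1]-yy)<3]; print(yy,q[:,0].min() if len(q) else None)
for xx in (560,600,640,660):
    q=Q[abs(Q[:,0]-xx)<3]; print(xx,q[:,1].min(),q[:,1].max())
# disc
k=(sub[:,2]>36)&(sub[:,2]<46); print(cv2.minEnclosingCircle(sub[k][:,:2].astype(np.float32)))
c=cv2.resize(im[110:240,240:400],None,fx=4.5,fy=4.5,interpolation=cv2.INTER_CUBIC)[:,:,::-1]; cv2.imwrite("pics/kc.png",c)
```

```text
1149 71.39243206395446
((589.978271484375, -13.055196762084961), (14.369040489196777, 41.656494140625), 5.97382926940918) [590.63327651 -13.12099033  71.39243206]
-60 537.7039470460838
-40 540.5225616497258
0 547.8105787033035
20 550.4957161970159
40 553.9630769570327
560 -78.34026523194545 59.53632078404015
600 -85.09377228780124 55.92450901747056
640 -91.36790536015829 47.93042105505825
660 -94.57693183695753 45.469686547494845
((590.3668823242188, -14.794161796569824), 29.639415740966797)
```

View pics/kc.png

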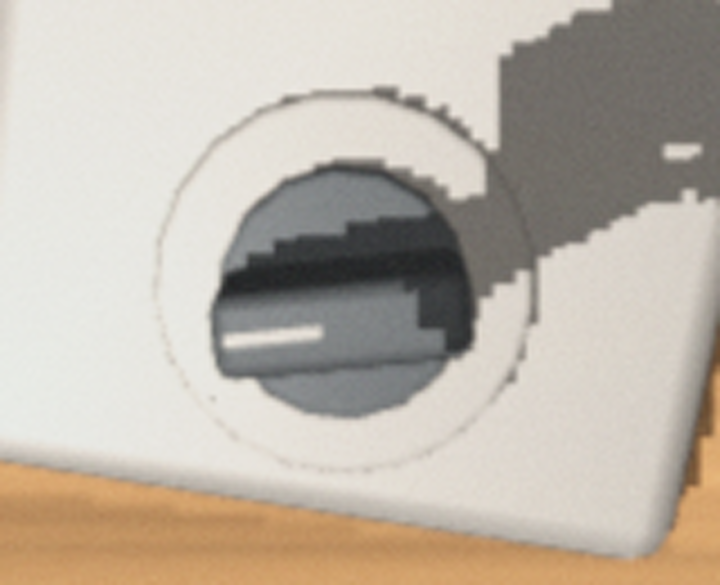

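The knob axis is at (590,-13). The fan's yaw is about -9.2°, and the bar is about 75° (1.31 rad) clockwise of off. I'll grip it across its thickness and turn anticlockwise, with the camera side ending toward the robot.

Run:
```python
from h import *
def rep(l):
    s=sensors.read_state();print(l,round(s['t'],2),np.round(s['force'],1),np.round(s['wrist_torque'],2),round(s['grip_width'],1),np.round(s['q'],2),np.round(s['eef_pos'],1))
D=np.deg2rad
for a in (6,81,86): print(a,ctrl.solve_ik([590,-13,78],Rdown(D(a))))
ctrl.move_ptp([590,-13,160],Rdown(D(6)))
ctrl.gripper_to(45,20); print(ctrl.tcp_to_tips)
ctrl.move_l([590,-13,78],vel=120,threshold=10); rep("down")
ctrl.gripper_to(0,20); rep("grip")
```

```text
6 [-1.68621022e-01  4.38914384e-01  1.64073799e+00 -4.44089210e-16
  1.06194028e+00 -2.73340777e-01]
81 [-1.68621022e-01  4.38914384e-01  1.64073799e+00 -4.44089210e-16
  1.06194028e+00 -1.58233772e+00]
86 [-1.68621022e-01  4.38914384e-01  1.64073799e+00 -4.44089210e-16
  1.06194028e+00 -1.66960418e+00]
25.0
down 5.32 [-0.5  0.1  0.1] [ 0.03 -0.02  0.03] 45.0 [-0.17  0.44  1.64  0.    1.06 -0.27] [590.7 -13.1  78.6]
grip 5.69 [-4.  -0.4  5.4] [-0.12  0.65  0.  ] 13.6 [-0.17  0.44  1.64 -0.    1.07 -0.27] [589.6 -13.3  79.3]
```

Run:
```python
from h import *
def rep(l):
    s=sensors.read_state();print(l,round(s['t'],2),np.round(s['force'],1),np.round(s['wrist_torque'],2),round(s['grip_width'],1),round(s['q'][5],3),np.round(s['eef_pos'],1))
D=np.deg2rad
for a in (30,55,75,79,81,83,85):
    ctrl.move_ptp([590,-13,78],Rdown(D(a))); rep(a)
```

```text
30 6.17 [-3.7 -1.3  6. ] [-0.06  0.56  0.  ] 13.5 -0.69 [589.9 -13.2  79.3]
55 6.67 [-2.5  0.6  5.1] [0.14 0.52 0.09] 13.3 -1.127 [590.1 -13.   79.3]
75 7.1 [-3.4  0.6  5.8] [0.18 0.49 0.01] 13.4 -1.476 [590.1 -12.8  79.3]
79 7.35 [-3.3  1.2  5.2] [ 0.2   0.41 -0.02] 13.5 -1.546 [590.1 -12.7  79.3]
81 7.6 [-3.3  0.1  5.7] [ 0.21  0.51 -0.11] 12.9 -1.58 [590.1 -12.7  79.3]
83 7.85 [-2.6  2.   5.3] [ 0.14  0.55 -0.81] 13.5 -1.613 [590.1 -12.7  79.3]
85 8.1 [-2.1  0.8  5.8] [ 0.18  0.37 -0.82] 13.6 -1.648 [590.6 -12.8  79.4]
```

Torque rises at about 81–82°, which is the end stop. I'll release straight up, check the knob, then look at the tray.

Run:
```python
from h import *
D=np.deg2rad
ctrl.gripper_to(45)
ctrl.move_l([590,-13,240],vel=200)
im,d,p,R=grab("wrist","w_knob2"); W=cloud("wrist",d,p,R)
k=(W[...,2]>66)&(W[...,2]<76)&(np.hypot(W[...,0]-590,W[...,1]+13)<35)
P=W[k]; print(len(P),cv2.minAreaRect(P[:,:2].astype(np.float32)))
ctrl.gripper_to(85)
# view tray: from approx (455,236); tray long axis
ctrl.move_ptp([500,225,230],Rdown(D(-40)))
im,d,p,R=grab("wrist","w_tray"); print(sensors.read_state()['t'],p)
W=cloud("wrist",d,p,R); np.save("Wt.npy",W)
```

```text
1035 ((589.16943359375, -12.560443878173828), (13.909265518188477, 41.2425537109375), 80.65335083007812)
12.275 [500.14488996 224.81960065 230.05795932]
```

View pics/w_knob2.png

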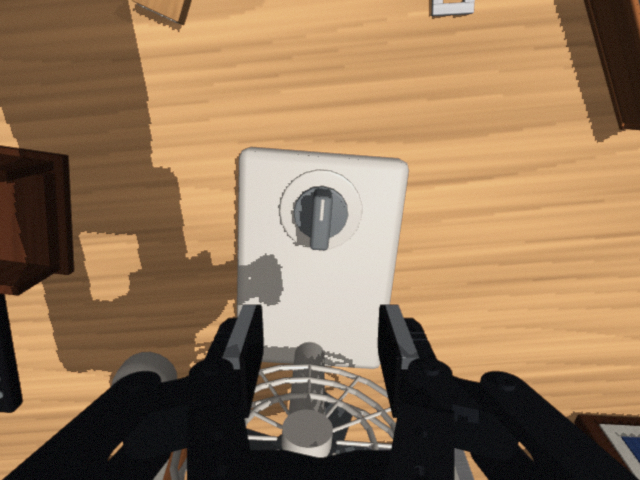

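View pics/w_tray.png

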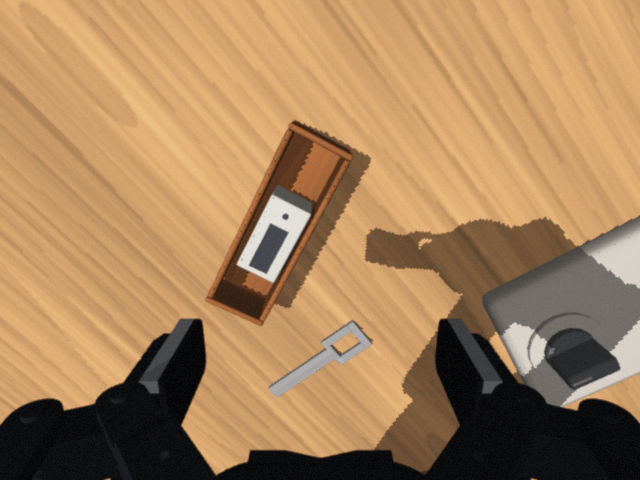

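The knob bar now lies along the fan's x axis (-9.3° against -9.2°), with its mark away from the guard, so it is off. The tray is at (280,222) with the white holder at (275,235). I'll measure both.

Run:
```python
from h import *
im,d,p,R=load("w_tray"); W=np.load("Wt.npy"); z=W[...,2]
reg=np.zeros(z.shape,bool); reg[110:335,195:365]=1
rim=reg&(z>38)&(z<56)
print("rim z",np.median(z[rim]))
r=cv2.minAreaRect(W[rim][:,:2].astype(np.float32)); print("tray",r)
hsv=cv2.cvtColor(im,cv2.COLOR_RGB2HSV)
wh=reg&(hsv[...,1]<60)&(z>35)
n,l,st,_=cv2.connectedComponentsWithStats(wh.astype(np.uint8)); i=1+np.argmax(st[1:,4]); wh=l==i
P=W[wh]; print("holder",wh.sum(),np.median(P[:,2]),cv2.minAreaRect(P[:,:2].astype(np.float32)))
print("table", np.nanmedian(z[350:380,60:150]), np.nanmedian(z[20:80,400:600]))
vis=im[100:345,180:380].copy(); vis[wh[100:345,180:380]]=(0,255,0)
a=np.hstack([im[100:345,180:380],vis]);cv2.imwrite("pics/tc.png",cv2.resize(a,None,fx=2,fy=2,interpolation=cv2.INTER_NEAREST)[:,:,::-1])
```

```text
rim z 45.6307804263258
tray ((465.5346984863281, 237.85169982910156), (160.17007446289062, 52.111759185791016), 22.366647720336914)
holder 3522 45.009247930228554 ((459.93731689453125, 234.04344177246094), (66.6731948852539, 34.03017044067383), 21.64724349975586)
table -0.08129378720744285 0.13888376596747776
```

View pics/tc.png

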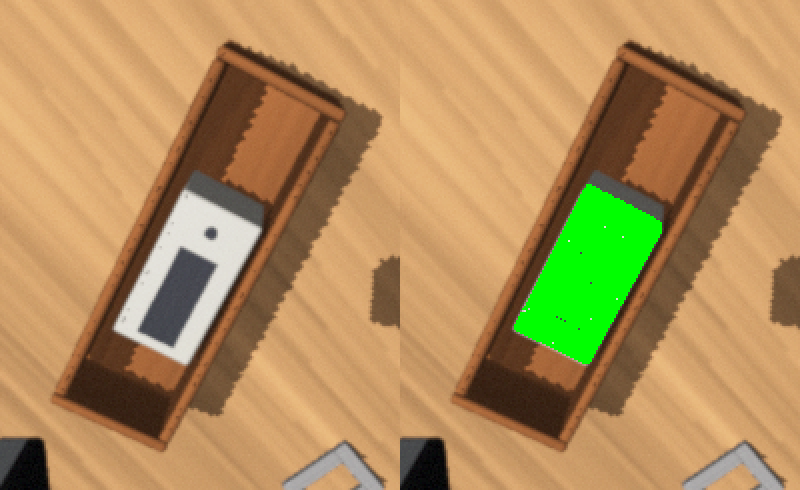

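The holder is at (460,234), yaw about 22°, and the measured size matches (66.7×34). I'll grip it by its ends and set it on the bare chest top at (440,0), turned to about the stand's yaw.

```bash
cat >> h.py <<'E'
def rep(l):
    s=sensors.read_state();print(l,round(s['t'],2),np.round(s['force'],1),np.round(s['wrist_torque'],2),round(s['grip_width'],1),np.round(s['q'],2),np.round(s['eef_pos'],1))
D=np.deg2rad
E
python3 - <<'E'
from h import *
R=Rdown(D(22))
ctrl.move_ptp([460,234,120],R); rep("above")
hit=ctrl.move_l([460,234,33],vel=90,threshold=8); print(hit); rep("down")
if not hit:
    ctrl.gripper_to(0,35); rep("grip")
E
```

```text
above 13.26 [ 0.8 -0.5  0.8] [ 0.01 -0.08 -0.03] 84.7 [ 0.3   0.24  1.81 -0.    1.09 -0.08] [460.7 234.1 120.5]
False
down 14.38 [ 0.7  1.  -0.2] [ 0.01 -0.02  0.03] 85.0 [ 0.3   0.39  1.84 -0.    0.91 -0.08] [460.7 234.2  33.6]
grip 14.69 [ 0.1 -0.2  5.3] [-0.13  0.26 -0.01] 65.4 [ 0.3   0.38  1.84 -0.    0.91 -0.08] [460.6 234.2  33.9]
```

Run:
```python
from h import *
ctrl.move_l([460,234,60],vel=80); rep("lift")
ctrl.move_l([460,234,130],vel=150)
im,d,p,R=grab("side","s_lift")
ctrl.move_ptp([440,0,110],Rdown(D(-10))); rep("over")
ctrl.move_l([440,0,38],vel=100); rep("near")
print(ctrl.move_l([440,0,24],vel=30,threshold=4)); rep("touch")
```

```text
lift 15.18 [ 0.7  0.2 -2.3] [ 0.01 -0.02 -0.01] 65.6 [ 0.3   0.34  1.84 -0.    0.97 -0.08] [460.3 234.1  60.4]
over 16.78 [ 0.4  0.4 -2. ] [ 0.03  0.04 -0.01] 65.3 [-0.2   0.11  2.    0.    1.04 -0.02] [440.1   0.5 109.8]
near 17.65 [-0.4  0.5 -1.3] [ 0.01  0.08 -0.02] 65.3 [-0.2   0.25  2.03  0.    0.87 -0.02] [4.406e+02 1.000e-01 3.840e+01]
True
touch 18.03 [-0.5  0.2  4.3] [ 0.08  0.13 -0.01] 65.5 [-0.2   0.27  2.03 -0.    0.84 -0.02] [ 4.409e+02 -2.000e-01  2.880e+01]
```

View pics/s_lift.png

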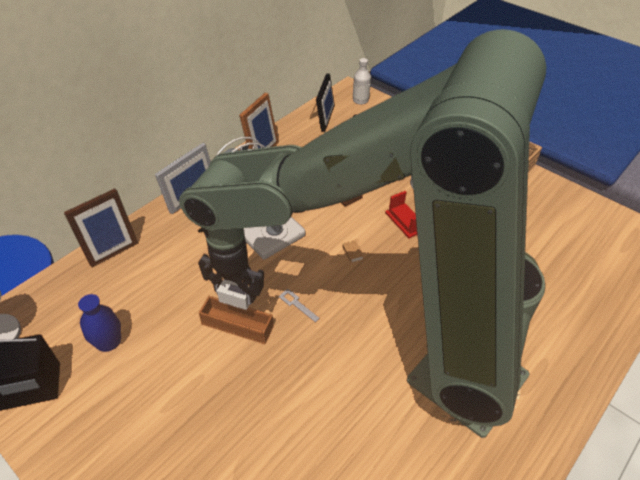

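The side view shows the holder level in the gripper above the tray at (235,297). It touched down gently, so I'll release, retreat, and view the holder and then the stand.

Run:
```python
from h import *
ctrl.gripper_to(85); rep("open")
ctrl.move_l([440,0,120],vel=150)
ctrl.move_ptp([545,-255,260],Rdown(D(-100)))
im,d,p,R=grab("wrist","w_stand"); W=cloud("wrist",d,p,R); np.save("Ws.npy",W)
ctrl.move_ptp([410,5,220],Rdown(D(-100)))
im,d,p,R=grab("wrist","w_hold"); W=cloud("wrist",d,p,R); np.save("Wh.npy",W); rep("")
```

```text
open 18.37 [0.8 0.4 0.3] [ 0.01 -0.04  0.03] 85.2 [-0.2   0.27  2.03  0.    0.84 -0.02] [4.395e+02 1.000e-01 2.790e+01]
 21.55 [-0.1  1.   0.1] [ 0.03  0.04 -0.  ] 85.0 [-0.2  -0.12  1.96 -0.    1.3   1.55] [411.3   4.2 220.8]
```

View pics/w_stand.png

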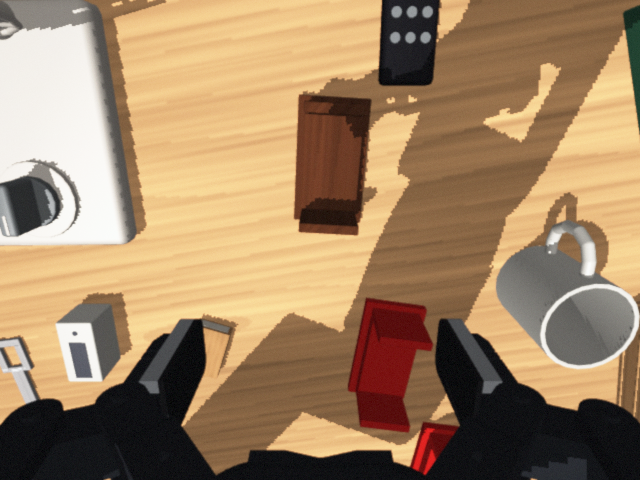

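View pics/w_hold.png

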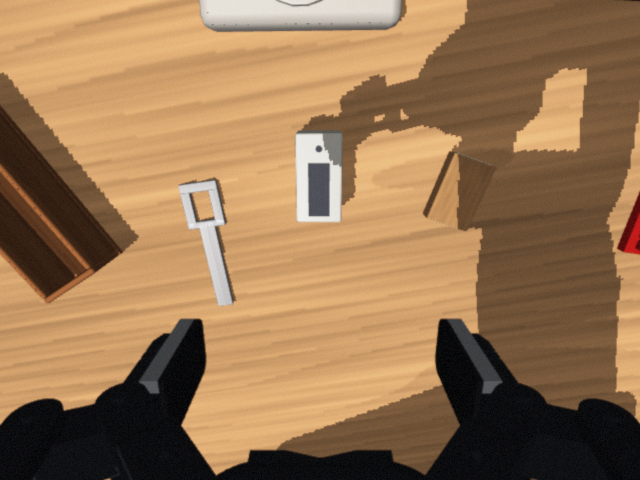

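The dark stand is at (332,165), its cheeks at the top and bottom of the image. The red look-alike is at (390,365). On the chest the holder stands upright at (319,177). I'll measure the stand and holder and enlarge the stand.

Run:
```python
from h import *
im,d,p,R=load("w_stand"); W=np.load("Ws.npy"); z=W[...,2]
reg=np.zeros(z.shape,bool); reg[88:240,288:380]=1
def rect(m): return cv2.minAreaRect(W[m][:,:2].astype(np.float32))
ch=reg&(z>58)&(z<70); print("cheeks",ch.sum(),np.median(z[ch]),rect(ch))
n,l,st,c=cv2.connectedComponentsWithStats(ch.astype(np.uint8))
for i in range(1,n):
    if st[i,4]>60: print(i,st[i],rect(l==i),W[l==i].mean(0))
pl=reg&(z>20)&(z<30); 
n,l,st,c=cv2.connectedComponentsWithStats(pl.astype(np.uint8)); i=1+np.argmax(st[1:,4]); pl=l==i
print("plat",pl.sum(),np.median(z[pl]),rect(pl))
b=reg&(z>5)&(z<75);print("all",rect(b))
a=cv2.resize(im[80:250,270:400],None,fx=3.4,fy=3.4,interpolation=cv2.INTER_CUBIC);v=im.copy();v[ch]=(0,255,0);v[pl]=(0,0,255)
cv2.imwrite("pics/st.png",np.hstack([a[:,:,::-1],cv2.resize(v[80:250,270:400],(a.shape[1],a.shape[0]),interpolation=cv2.INTER_NEAREST)[:,:,::-1]])[:600,:800*2] if 0 else cv2.resize(np.hstack([a,cv2.resize(v[80:250,270:400],(a.shape[1],a.shape[0]))]),(790,516))[:,:,::-1])
im,d,p,R=load("w_hold"); W=np.load("Wh.npy"); z=W[...,2]
reg=np.zeros(z.shape,bool); reg[110:240,280:360]=1
t=reg&(z>35)&(z<50); print("holder",t.sum(),np.median(z[t]),rect(t))
```

```text
cheeks 1454 64.78909275650715 ((575.521484375, -268.63482666015625), (47.86299133300781, 100.18373107910156), 76.73965454101562)
1 [304 101  66  15 759] ((620.4042358398438, -279.21185302734375), (47.86216354370117, 7.959588050842285), 76.74940490722656) [ 620.43317461 -279.16224875   64.93651563]
2 [299 220  60  15 695] ((531.0390014648438, -258.03326416015625), (47.636409759521484, 8.731228828430176), 76.69349670410156) [ 531.81243854 -258.30778868   64.10652967]
plat 5427 24.94153122702761 ((574.434814453125, -268.3582763671875), (47.98036575317383, 82.66027069091797), 76.75823211669922)
all ((575.8346557617188, -268.74615478515625), (62.17751693725586, 109.76432800292969), 76.60884857177734)
holder 4092 40.041753611672505 ((441.6260986328125, -0.050197601318359375), (34.05308151245117, 65.9974594116211), 80.02606201171875)
```

View pics/st.png

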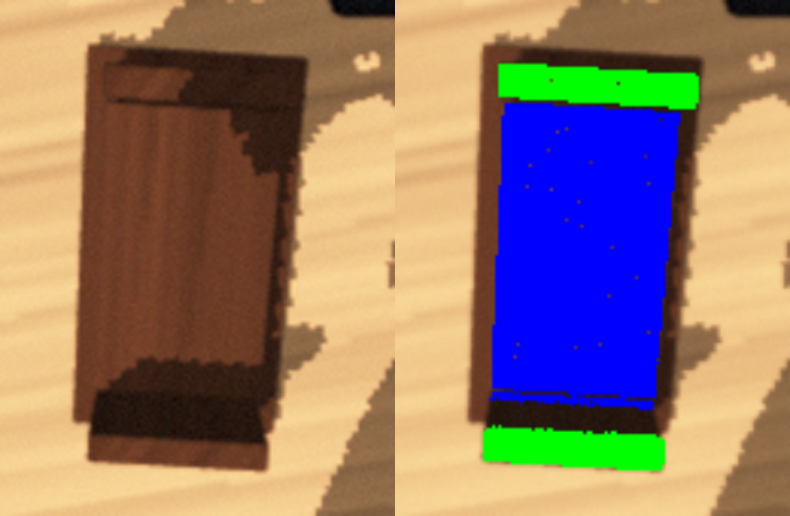

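Run:
```python
from h import *
T=optics.camera_params("wrist")
for t in ("w_hold","w_knob2"):
    im,d,p,R=load(t); W=cloud("wrist",d,p,R); X=(W-p)@R
    m=(np.arange(480)[:,None]>295)&(X[...,2]<80)&(abs(X[...,0])<40)
    print(t,np.nanpercentile(X[m][:,2],[50,99,99.9,100]), X[m][np.nanargmax(X[m][:,2])])
```

```text
w_hold [-42.1198848    7.44174345  11.47900739  12.95323583] [  0.12664985 -42.86977071  12.95323583]
w_knob2 [-38.06791586  15.60486204  21.30024899  23.72711396] [ 7.10747891 22.77365684 23.72711396]
```

The fingertips stand 12 mm ahead of the TCP when open and about 25 mm when shut, so TCP z=32 is safe. I'll regrasp by the long sides and carry the holder to the stand at (575.7,-268.6), yaw -13.2°.

Run:
```python
from h import *
ctrl.gripper_to(64)
ctrl.move_ptp([441.5,0,110],Rdown(D(-100)))
hit=ctrl.move_l([441.5,0,32],vel=90,threshold=8); print(hit)
ctrl.gripper_to(0,35); rep("grip")
ctrl.move_l([441.5,0,150],vel=120); rep("lift")
ctrl.move_ptp([575.7,-268.6,150],Rdown(D(-103.2))); rep("over")
ctrl.move_l([575.7,-268.6,68],vel=90); rep("near")
im,d,p,R=grab("side","s_near"); im,d,p,R=grab("wrist","w_near")
```

```text
False
grip 23.82 [-0.4  1.8  3.8] [ 0.11  0.07 -0.04] 33.3 [-0.2   0.26  2.02  0.    0.85  1.55] [442.2  -0.   32.6]
lift 24.96 [-0.1  0.1 -2. ] [0.04 0.02 0.03] 33.9 [-0.2   0.04  1.96 -0.    1.13  1.55] [4.406e+02 1.000e-01 1.490e+02]
over 26.11 [-0.9 -0.6 -3. ] [ 0.03  0.02 -0.03] 33.4 [-0.57  0.43  1.48  0.    1.23  1.23] [ 575.2 -267.1  149.4]
near 27.17 [-0.3 -0.  -1.3] [ 0.02  0.   -0.02] 33.6 [-0.57  0.53  1.52 -0.    1.09  1.23] [ 576.4 -269.1   68.8]
```

View pics/w_near.png

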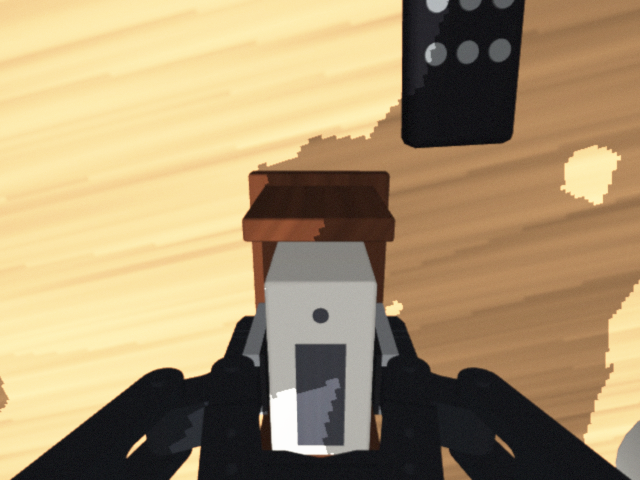

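View pics/s_near.png

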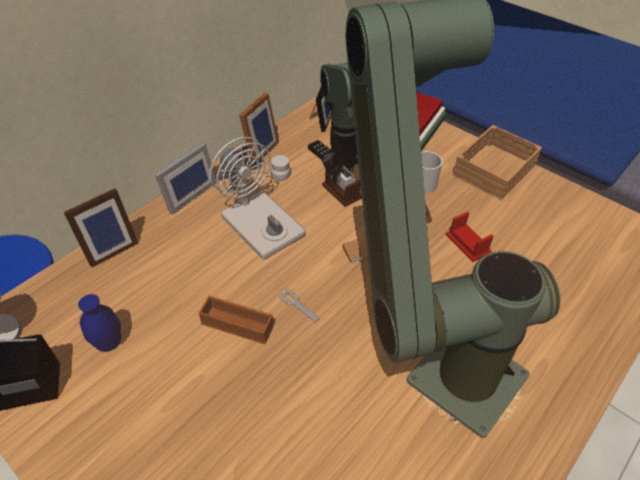

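The wrist view shows the holder at (320,360), squarely between the cheeks. I'll check that against the depth data before lowering.

Run:
```python
from h import *
im,d,p,R=load("w_near"); W=cloud("wrist",d,p,R); z=W[...,2]
a=D(-13.25); C=np.array([575.7,-268.6]); Q=W[...,:2]-C; S=np.stack([Q[...,0]*np.cos(a)+Q[...,1]*np.sin(a),-Q[...,0]*np.sin(a)+Q[...,1]*np.cos(a)],-1)
def r(m): return cv2.minAreaRect(S[m].astype(np.float32))
reg=np.zeros(z.shape,bool); reg[205:250,230:410]=1
c=reg&(z>61)&(z<69); print("far cheek (expect x 42..50,y 0)",c.sum(),r(c),np.percentile(S[c],[1,99],axis=0))
reg=np.zeros(z.shape,bool); reg[240:445,265:377]=1
h=reg&(z>70)&(z<82); print("holder",np.median(z[h]),r(h),np.percentile(S[h],[1,99],axis=0))
```

```text
far cheek (expect x 42..50,y 0) 4033 ((45.51395034790039, 0.40480804443359375), (9.081429481506348, 48.1884651184082), 0.0620383583009243) [[ 41.61183631 -22.92228713]
 [ 49.84796301  23.61822985]]
holder 76.32092147477289 ((2.212991714477539, -0.27043914794921875), (36.20310974121094, 63.32687759399414), 89.49456787109375) [[-27.17294357 -17.07025599]
 [ 33.22795382  16.48776979]]
```

The holder is centred to within about 1 mm and 0.5°. I'll lower it slowly.

Run:
```python
from h import *
print(ctrl.move_l([575.7,-268.6,62],vel=40,threshold=6)); rep("a")
print(ctrl.move_l([575.7,-268.6,54],vel=15,threshold=4)); rep("touch")
```

```text
False
a 27.57 [ 0.6 -0.7 -1.5] [-0.   -0.03 -0.  ] 33.9 [-0.57  0.54  1.52  0.    1.08  1.23] [ 575.3 -268.3   61.5]
True
touch 27.96 [-0.3 -0.6  4. ] [ 0.02 -0.05 -0.02] 33.8 [-0.57  0.55  1.52  0.    1.07  1.23] [ 576.1 -268.9   57.7]
```

Run:
```python
from h import *
ctrl.gripper_to(60); rep("open")
ctrl.move_l([575.7,-268.6,140],vel=100)
ctrl.move_ptp([545,-261,250],Rdown(D(-103.2)))
im,d,p,R=grab("wrist","w_fin"); grab("scene","sc_fin"); rep("")
W=cloud("wrist",d,p,R); z=W[...,2]
a=D(-13.25); C=np.array([575.7,-268.6]); Q=W[...,:2]-C; S=np.stack([Q[...,0]*np.cos(a)+Q[...,1]*np.sin(a),-Q[...,0]*np.sin(a)+Q[...,1]*np.cos(a)],-1)
hsv=cv2.cvtColor(im,cv2.COLOR_RGB2HSV)
h=(abs(S[...,0])<40)&(abs(S[...,1])<30)&(z>61)&(z<70); print(h.sum(),np.median(z[h]),cv2.minAreaRect(S[h].astype(np.float32)))
c=(abs(S[...,0])<54)&(abs(S[...,0])>41)&(abs(S[...,1])<30)&(z>61)&(z<70);print(cv2.minAreaRect(S[c].astype(np.float32)))
```

```text
open 28.33 [ 0.7 -0.  -1. ] [-0.    0.04 -0.05] 59.9 [-0.57  0.55  1.53 -0.    1.07  1.23] [ 574.4 -267.8   55.7]
 29.96 [-0.   0.1 -0.2] [-0.02 -0.08  0.01] 59.9 [-0.59  0.27  1.48  0.    1.4   1.21] [ 544.1 -260.4  247.9]
3976 64.98659604112315 ((0.08403778076171875, -0.5369529724121094), (65.94345092773438, 34.002201080322266), 0.056343115866184235)
((-0.26966094970703125, -0.07437896728515625), (99.9611587524414, 48.018367767333984), 0.00827847607433796)
```

View pics/w_fin.png

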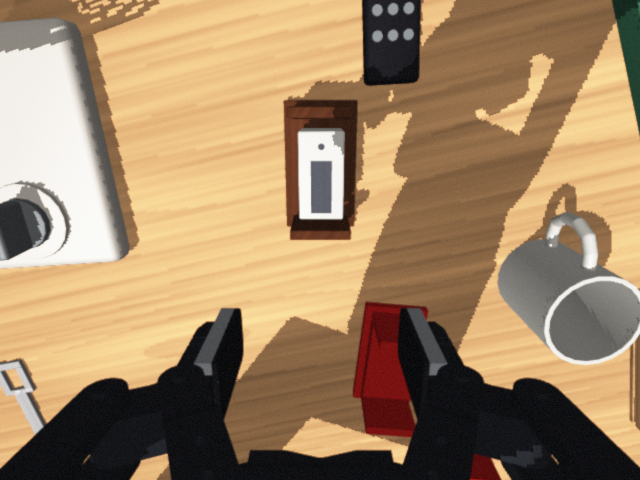

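View pics/sc_fin.png

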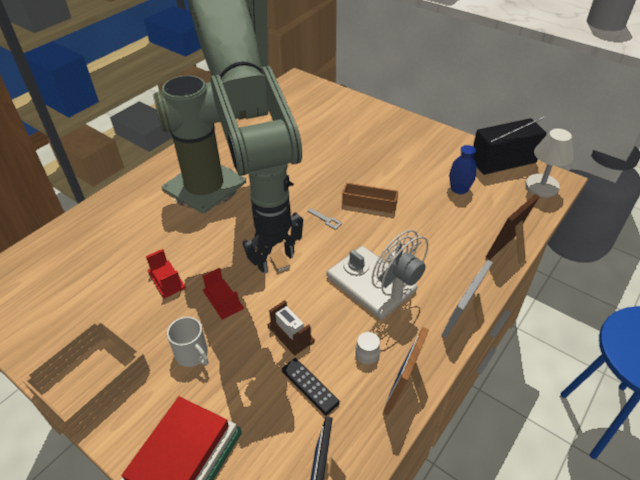

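The final views show the holder upright on the stand's platform (scene (290,320), wrist (321,175)). It is within about 0.5 mm of centre and aligned to better than 0.1°, with its top at 65 mm. The bystanders look unmoved and the knob is still at off, so I'm handing in.

```bash
python3 -c "
from h import *
ctrl.finish_job(); print(sensors.read_state()['t'])"
```

```text
the job is handed in; nothing more can be done
the job is handed in; nothing more can be done
```

The fan knob is off and the incense holder is on the dark wooden stand. I handed the job in at about 30 s of the 69 s allowed.

- **Fan knob:** I turned it about 75° anticlockwise until the wrist torque rose at the end stop. Measured afterwards, its bar lay at -9.3° against the fan's -9.2°.
- **Holder:** I lifted it out of the tray by its ends and set it on the bare chest top. I then took it by its long sides and lowered it onto the platform until about 4 N of contact, then released it.
- **Last checks:** The holder is upright, with its top at 65.0 mm where 65 is expected. It is within about 0.5 mm of the platform's centre and within 0.1° of its axis, with nothing overhanging. The gripper was clear, and the tray, red look-alikes and bystanders looked unmoved by eye; I did not measure them. No check failed or disagreed.

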